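Make the bookbinder's warming jig ready for gluing

ROBOT

A 6-joint arm with a two-finger parallel gripper is mounted at the origin on the work surface. World frame = base frame: x ahead of the robot, y to its left, z up, the work surface at z = 0. Lengths are in m, angles in rad, forces in N, time in s.
With the tool pointing down it reaches from about 0.25 to 0.8 m from the base axis. Payload 3.9 kg.
Tool frame: the origin (TCP) lies midway between the tips of the shut fingers; the grasp point (between the pads) lies 19 mm behind it (r.tcp_to_grasp is the z of the grasp point in the tool frame, in m); z points along the fingers, y is the line along which they close (so a half turn about z gives the same grasp; the last joint's range is limited). The gripper opens to 85 mm and grips with 20 to 120 N. Pads are 22 mm wide; open, the fingers measure 114 mm over their backs; the gripper's body (76 mm by 85 mm) begins 54 mm behind the grasp point. The pads swing forward as they close: fully open they stand 13 mm farther back than shut.
Start: joints at [1.251, 0.26, -0.138, 1.173, 0, 1.571], TCP at [0.165, 0.498, 0.231] pointing down, gripper open.
Joint ranges: [-2.78, 2.78], [-0.83, 1.72], [-1.28, 1.37], [-1.9, 2.12], [-1.57, 1.48], [-3.14, 3.14]. Speed limits (rad/s): [2.57, 2.57, 3.14, 3.14, 3.14, 3.14].

INTERFACE

Orientations are given as a rotation vector (axis times angle).
In Python, from cell import r gives the robot as it stands. Calls block until the motion is done:
- r.reach(position, orientation): joint-space move of the TCP to a pose.
- r.move_l(position, ori=None, v=0.15, guard=None): straight line of the TCP; ori=None keeps the orientation; v is the mean speed in m/s. With guard (N) it stops when the force on the tool has changed by that much, and returns True; else False.
- r.set_joints(angles): joint-space move.
- r.move_gripper(opening, squeeze=None): finger opening in m; squeeze is the grip in N (None keeps the last); returns when the fingers have stopped.
- r.wait(seconds).
- r.inverse_kinematics(position, orientation): joint angles nearest the present ones, or None.
- r.get_state(): the state.
- r.capture(name): name is "side" or "top" or "wrist"; returns a dict with "frame" (400x640x3 uint8, red, green, blue), "range_z" (400x640 float32, m along the optical axis (not along the pixel's ray), 0 where there is no reading), "fx", "fy", "cx", "cy" (pixels), "view" (4x4, takes a point from world to camera coordinates); the wrist camera has in their place "mount" (4x4, takes a point from camera to tool coordinates, whose origin is the TCP and whose axes are the flange's). Camera axes: x right, y down, z forward; pixel columns grow to the right and rows downward; lengths in m; the calibration is good to about 2 mm. A picture is of the moment at which its call begins: read the wrist's pose just before it.
A pose or a line that the arm cannot do raises r.PlanningError and nothing moves.
- r.job_done(): hands the job in; it is judged then, once.
Trained networks look in a picture, given as the dict that the camera call returned (one of the last four; its "shot" number tells which), for a name from the list of things; names that differ only in an ending like _2 or _b are one class to them, and where a whole thing is asked for, a point or a joint stands for the part that bears it (a point fixed in the world has none). Each returns a list of dicts, best first, with "p" (0 to 1); they miss things now and then, are a little off and sometimes report something else, mostly with a low value. They report only what shows in the picture. A call takes as long as a camera call. They do not tell look-alikes from the thing itself.
- r.find_in(picture, thing): "bbox" ([left, top, right, bottom] in pixels, round what is visible of it).
- r.cut_out(picture, thing): "pixels" (400x640 bool, what is visible of it) and "bbox" ([left, top, right, bottom] in pixels, round what is visible of it).
The state is a dict: "clock": time; "qpos": joint angles; "qvel": joint speeds; "effort": joint torques, N m; "tcp_pos": TCP position; "ee_rot": TCP orientation; "contact_force": force on the tool from outside, world axes, zero at the start; "wrist_torque": the same for the moment, N m; "finger_gap": finger opening in m; "gripper_force": force on a finger pad.
Only numpy, scipy, OpenCV 4.12 (cv2) and the standard library are available. Lean on these libraries where they do the work, as an engineer would, in place of code of your own. Each camera call takes 0.05 s, during which the arm holds its last target. There are 200 camera calls.

TASK

Get the gluing bench ready for the next batch. First mix the settled adhesive by turning the closed jar right upside down for a second, and stand it upright again in the middle of its cork-topped stand. Then take the dry tan book out of the warming jig and lay it flat in the middle of the blue felt mat, lay each of the other books (dark red, navy, dark green, black: as many as there are) flat, square and fully home in a jig pocket of its own, and when they are all in turn the heat dial to the yellow mark; leave the spool, the tin and the brass weight alone.

Things in the scene. Friction and masses are not known exactly. Their poses are not given: they have to be found in the camera images.
- jig: Fixed warming jig: an aluminium plate 250 (x) x 210 (y) x 10 mm with four identical pockets in a 2 x 2 grid, walled by pale wooden strips 8 mm thick and 12 mm high. Origin: centre of the plate's underside; z up. The pockets' long sides run along the jig's x.
- pocket0 (a point): Centre of the floor of a jig pocket (near left; x along its long side, z up; the floor is the plate's top). Inside 97 (x) x 61 (y) mm, walls 12 mm high; each long wall has a 54 mm gap in its middle for a finger. Neighbouring pockets are 125 mm (x) and 105 mm (y) apart.
- pocket1 (a point): Centre of the floor of a jig pocket (near right; x along its long side, z up; the floor is the plate's top). Inside 97 (x) x 61 (y) mm, walls 12 mm high; each long wall has a 54 mm gap in its middle for a finger. Neighbouring pockets are 125 mm (x) and 105 mm (y) apart.
- pocket2 (a point): Centre of the floor of a jig pocket (far left; x along its long side, z up; the floor is the plate's top). Inside 97 (x) x 61 (y) mm, walls 12 mm high; each long wall has a 54 mm gap in its middle for a finger. Neighbouring pockets are 125 mm (x) and 105 mm (y) apart.
- pocket3 (a point): Centre of the floor of a jig pocket (far right; x along its long side, z up; the floor is the plate's top). Inside 97 (x) x 61 (y) mm, walls 12 mm high; each long wall has a 54 mm gap in its middle for a finger. Neighbouring pockets are 125 mm (x) and 105 mm (y) apart.
- book_red: Pocket-size hardback book, dark red cover with a gold frame, rigid, 92 (x) x 56 (y) x 30 (z) mm, about 120 g, lying flat. Origin: centre of its underside; z up out of the front cover. Any book fits any pocket, either way round. May be absent.
- book_blue: Pocket-size hardback book, navy blue cover with a gold frame, rigid, 92 (x) x 56 (y) x 30 (z) mm, about 120 g, lying flat. Origin: centre of its underside; z up out of the front cover. Any book fits any pocket, either way round. May be absent.
- book_green: Pocket-size hardback book, dark green cover with a gold frame, rigid, 92 (x) x 56 (y) x 30 (z) mm, about 120 g, lying flat. Origin: centre of its underside; z up out of the front cover. Any book fits any pocket, either way round. May be absent.
- book_black: Pocket-size hardback book, black cover with a gold frame, rigid, 92 (x) x 56 (y) x 30 (z) mm, about 120 g, lying flat. Origin: centre of its underside; z up out of the front cover. Any book fits any pocket, either way round. May be absent.
- book_tan: The dry book: same size and make as the others, tan cover with a gold frame; starts seated in the jig's far left pocket. Origin: centre of its underside.
- mat: Fixed square blue felt mat, 130 x 130 x 4 mm. Origin: centre of its underside.
- jar: Closed square adhesive jar: white body 50 x 50 mm and 78 mm high with a pink band, red round cap 40 mm across on top (from 83 to 105 mm up; total height 105 mm), about 280 g. Origin: centre of its underside; z up through the cap; x and y normal to its flat sides.
- stand: Fixed round wooden stand with a flat cork top, 120 mm across, 60 mm high, on which the jar stands. Origin: centre of its underside.
- controller: Fixed grey heat controller box 130 x 130 x 45 mm, with the dial in the middle of its top. Origin: centre of its underside. Coloured dots round the dial at 53 mm from its axis: white at the side of the box's -x, and clockwise from it (seen from above) green, yellow and red at 0.75, 1.5 and 2.25 rad.
- dial (a joint): Angle of the heat dial, rad: 0 with its white pointer line at the white dot (towards the box's -x), growing clockwise seen from above: green 0.75, yellow 1.5, red 2.25; end stops at 0 and 3.0. It stays where it is left.
- dial_grip (a point): Point on the dial's axis at the height to grip (82 mm above the bench when the box stands on it). The black dial has a bar grip 49 mm long, 14 mm wide and 32 mm high, its top 7 mm above this point, the pointer line at one end of the bar's top. The point turns with the dial: its -x points along the pointer.
- spool: Bystander, not to be moved: wooden thread spool, 48 mm across, 54 mm high. Origin: centre of its underside.
- wax_tin: Bystander, not to be moved: round tin with brass-coloured sides and a pale lid, 64 mm across, 50 mm high. Origin: centre of its underside.
- weight: Bystander, not to be moved: brass block 50 x 90 x 30 mm with a small knob. Origin: centre of its underside.
Not all that is in view belongs to the job. Leave any pink look-alike of the book_black alone.

How it is judged:
On the way, in this order (a step that is already met when the one before it is completed fails the run):
1. the closed jar is held upside down (cap within 35 degrees of straight down, clear of the bench) (angle between jar's own z axis and vertical above 2.53 rad and height (world z) of jar above 0.12 m), for 0.5 s.
2. the jar stands upright on its stand again, released (horizontal distance between jar and stand below 0.025 m and angle between jar's own z axis and vertical below 0.08 rad and z of jar in the frame of stand below 0.064 m and linear speed of jar below 0.02 m/s and contact force between jar and the fingers below 0.1 N), for 0.2 s.
3. the tan book lies on the mat and every other book is seated flat in a pocket (horizontal distance between book_tan and mat below 0.025 m and z of book_tan in the frame of mat below 0.008 m and angle between each of book_tan, book_red, book_blue, book_green, book_black's own z axis and vertical below 0.06 rad and linear speed of each of book_tan, book_red, book_blue, book_green, book_black below 0.03 m/s and ((horizontal distance between book_red and pocket0 below 0.006 m and z of book_red in the frame of pocket0 between -0.004 and 0.004 m) or (horizontal distance between book_red and pocket1 below 0.006 m and z of book_red in the frame of pocket1 between -0.004 and 0.004 m) or (horizontal distance between book_red and pocket2 below 0.006 m and z of book_red in the frame of pocket2 between -0.004 and 0.004 m) or (horizontal distance between book_red and pocket3 below 0.006 m and z of book_red in the frame of pocket3 between -0.004 and 0.004 m)) and angle between the x axis of each of book_red, book_blue, book_green, book_black and the x axis of jig, either way round below 0.1 rad and ((horizontal distance between book_blue and pocket0 below 0.006 m and z of book_blue in the frame of pocket0 between -0.004 and 0.004 m) or (horizontal distance between book_blue and pocket1 below 0.006 m and z of book_blue in the frame of pocket1 between -0.004 and 0.004 m) or (horizontal distance between book_blue and pocket2 below 0.006 m and z of book_blue in the frame of pocket2 between -0.004 and 0.004 m) or (horizontal distance between book_blue and pocket3 below 0.006 m and z of book_blue in the frame of pocket3 between -0.004 and 0.004 m)) and ((horizontal distance between book_green and pocket0 below 0.006 m and z of book_green in the frame of pocket0 between -0.004 and 0.004 m) or (horizontal distance between book_green and pocket1 below 0.006 m and z of book_green in the frame of pocket1 between -0.004 and 0.004 m) or (horizontal distance between book_green and pocket2 below 0.006 m and z of book_green in the frame of pocket2 between -0.004 and 0.004 m) or (horizontal distance between book_green and pocket3 below 0.006 m and z of book_green in the frame of pocket3 between -0.004 and 0.004 m)) and ((horizontal distance between book_black and pocket0 below 0.006 m and z of book_black in the frame of pocket0 between -0.004 and 0.004 m) or (horizontal distance between book_black and pocket1 below 0.006 m and z of book_black in the frame of pocket1 between -0.004 and 0.004 m) or (horizontal distance between book_black and pocket2 below 0.006 m and z of book_black in the frame of pocket2 between -0.004 and 0.004 m) or (horizontal distance between book_black and pocket3 below 0.006 m and z of book_black in the frame of pocket3 between -0.004 and 0.004 m))), for 0.2 s.
4. the dial is at the yellow mark (value of joint dial between 1.32 and 1.68 rad and velocity of joint dial between -0.05 and 0.05 rad/s), for 0.2 s.
At the end, for the whole second after the job is handed in: Jar upright on its stand and tan book flat on the mat, each within 25 mm of the centre; each other book down in a pocket (within 6 mm of its centre, 4 mm of its floor, tilt under 0.06 rad, square to 0.1 rad); dial within 0.18 rad of yellow (1.5); all released and at rest (all of step 2 and all of step 3 and all of step 4); the robot touches nothing.
It fails at once if the thread spool is pushed more than 30 mm (distance of spool from where it was at the start of the episode above 0.03 m).
It fails at once if the wax tin is pushed more than 30 mm (distance of wax_tin from where it was at the start of the episode above 0.03 m).
It fails at once if the brass weight is pushed more than 30 mm (distance of weight from where it was at the start of the episode above 0.03 m).
Of book_red, book_blue, book_green, book_black only 2 to 4 are there at a start; the rules pass over those that are not, and their reading is None.
At some moment in a run one of book_red, book_blue, book_green, book_black may be knocked a few centimetres aside while the robot is not near it.
It also fails if it takes over 210 s, if anything falls off the work surface, if the arm or the gripper's body presses on something with over 40 N, if the wrist force passes 120 N, or if a joint passes its speed limit or range.

## Working session

There is one attempt and no reset: what is moved stays moved. The work goes in short steps, each a Python script; the robot and the scene stay as the last script left them, time stands still between calls to the robot, and variables do not carry over. Pictures are saved under pics/ and viewed, at most 14 in all, crops included, and the job is handed in when it is done.

```bash
ls; mkdir -p pics; python3 - <<'E'
from cell import r
import cv2,numpy as np,pickle
for n in ["top","side"]:
    c=r.capture(n); cv2.imwrite(f"pics/{n}0.png",c["frame"][:,:,::-1]); 
    pickle.dump({k:c[k] for k in c},open(f"{n}0.pkl","wb"))
    print(n,c["fx"],c["cx"],c["cy"],np.round(c["view"],3).tolist(), c["range_z"].min(),c["range_z"].max())
print(r.get_state(), r.tcp_to_grasp)
E
```

```text
pics
top 424.5128260940382 319.87159296391957 190.59317256464388 [[-0.014, -1.0, -0.021, 0.028], [-0.999, 0.015, -0.044, 0.587], [0.044, 0.021, -0.999, 1.313], [0.0, 0.0, 0.0, 1.0]] 0.0 2.181577
side 452.9649466230997 324.4485825451838 198.28400752974827 [[-0.974, -0.226, -0.002, 0.581], [-0.139, 0.61, -0.78, 0.139], [0.177, -0.76, -0.625, 1.196], [0.0, 0.0, 0.0, 1.0]] 0.0 3.6803238
{'clock': 0.1, 'qpos': array([ 1.25099539e+00,  2.60646703e-01, -1.39259524e-01,  1.17272058e+00,
       -1.26222110e-05,  1.57081844e+00]), 'qvel': array([-0.00110265, -0.00102475,  0.00206014,  0.00146515,  0.00052943,
        0.00164706]), 'effort': array([-2.98212153e-04, -4.06509733e+01,  2.54527205e+01,  1.01643227e-02,
       -1.15128259e-05,  2.17555271e-05]), 'tcp_pos': array([0.16485366, 0.49778105, 0.23052591]), 'ee_rot': array([-5.00193855e-01, -3.10123358e+00,  2.84153492e-03]), 'contact_force': array([-0.01610631,  0.8752218 ,  1.20047711]), 'wrist_torque': array([-0.05006971,  0.10588094,  0.06131795]), 'gripper_force': 0.0, 'finger_gap': 0.08563623225782169} -0.0187
```

View pics/top0.png

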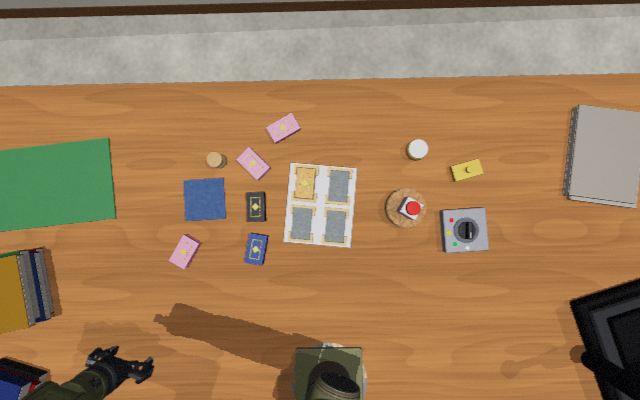

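View pics/side0.png

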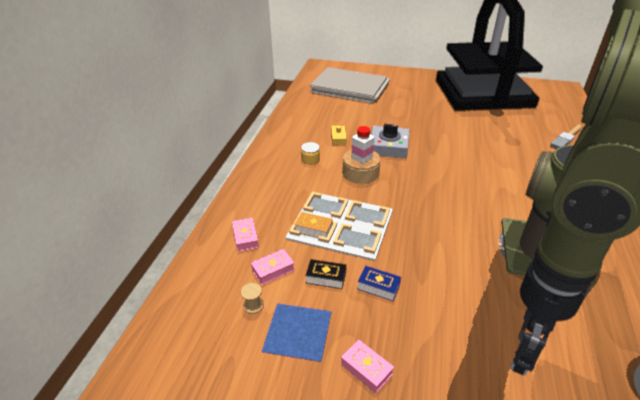

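The top view shows the tan book in the jig at (305,183), black (256,207), navy (257,249), three pink look-alikes at (284,128), (253,163) and (185,251), jar/stand at (407,208), controller (466,230), mat (205,199), spool (216,160), tin (418,149) and weight (467,170). The side view agrees. Only the black and navy books belong to the job: they match the given colours, and the pink ones are to be left alone. I'll measure everything, with an enlarged crop.

```bash
cat > h.py <<'E'
from cell import r
import numpy as np, cv2
from scipy.spatial.transform import Rotation as R
def cloud(c):
    "world points (H,W,3) of a fixed-camera picture"
    z=c["range_z"]; v,u=np.mgrid[:z.shape[0],:z.shape[1]]
    P=np.stack([(u-c["cx"])/c["fx"]*z,(v-c["cy"])/c["fy"]*z,z],-1)
    T=c["pose"] if "pose" in c else np.linalg.inv(c["view"])
    P=P@T[:3,:3].T+T[:3,3]; P[z<=0]=np.nan
    return P
def wrist():
    s=r.get_state(); c=r.capture("wrist")
    T=np.eye(4); T[:3,:3]=R.from_rotvec(s["ee_rot"]).as_matrix(); T[:3,3]=s["tcp_pos"]
    c["pose"]=T@c["mount"]; return c
def topface(P,m,h=None,tol=.006):
    "top plane of masked points: height, centre, size, yaw of long side"
    p=P[m&~np.isnan(P[...,2])]
    if h is None: h=np.percentile(p[:,2],90)
    p=p[abs(p[:,2]-h)<tol]
    (cx,cy),(a,b),ang=cv2.minAreaRect((p[:,:2]*1000).astype(np.float32))
    if a<b: a,b,ang=b,a,ang+90
    return dict(z=round(float(np.median(p[:,2])),4),c=(round(cx/1000,4),round(cy/1000,4)),size=(round(a),round(b)),yaw=round((ang+90)%180-90,1),n=len(p))
def down(yaw):
    "tool down, closing line (tool y) at angle yaw in the world"
    y=np.array([np.cos(yaw),np.sin(yaw),0]); z=np.array([0,0,-1.])
    return R.from_matrix(np.stack([np.cross(y,z),y,z],1)).as_rotvec()
E
python3 - <<'E'
from h import *
for n in ["top","side"]:
    c=r.capture(n); P=cloud(c)
    for t in ["jig","book_tan","book_black","book_blue","book_red","book_green","mat","jar","stand","controller","dial","spool","wax_tin","weight"]:
        for d in r.cut_out(c,t)[:3]:
            if d["p"]>.3: print(n,t,round(d["p"],2),np.round(d["bbox"]).astype(int).tolist(),topface(P,d["pixels"]))
    if n=="top": cv2.imwrite("pics/crop1.png",cv2.resize(c["frame"][110:270,160:500,::-1],None,fx=2.35,fy=2.35,interpolation=cv2.INTER_CUBIC))
E
```

```text
top jig 0.94 [283, 164, 355, 250] {'z': 0.0217, 'c': (0.5428, 0.0206), 'size': (241, 206), 'yaw': -5.9, 'n': 930}
top book_black 0.94 [233, 144, 270, 183] {'z': 0.0311, 'c': (0.6763, 0.2275), 'size': (90, 55), 'yaw': 44.3, 'n': 442}
top book_black 0.91 [265, 114, 300, 145] {'z': 0.0306, 'c': (0.786, 0.1324), 'size': (92, 57), 'yaw': -61.5, 'n': 460}
top book_black 0.85 [169, 234, 201, 272] {'z': 0.0313, 'c': (0.4052, 0.4434), 'size': (93, 56), 'yaw': -31.4, 'n': 477}
top book_blue 0.69 [246, 234, 271, 265] {'z': 0.0313, 'c': (0.4103, 0.221), 'size': (92, 55), 'yaw': -10.5, 'n': 450}
top book_blue 0.6 [460, 223, 476, 236] {'z': 0.0879, 'c': (0.4625, -0.4174), 'size': (47, 17), 'yaw': -6.0, 'n': 92}
top book_blue 0.38 [282, 161, 357, 248] {'z': 0.0217, 'c': (0.5428, 0.0206), 'size': (241, 206), 'yaw': -5.9, 'n': 929}
top mat 0.9 [184, 181, 228, 221] {'z': 0.0052, 'c': (0.5671, 0.3865), 'size': (130, 130), 'yaw': -87.6, 'n': 1336}
top jar 0.66 [394, 197, 424, 220] {'z': 0.1654, 'c': (0.5304, -0.2394), 'size': (39, 36), 'yaw': 89.2, 'n': 159}
top jar 0.53 [404, 138, 432, 160] {'z': 0.050
[... 2178 characters left out ...]
}
side dial 0.72 [386, 127, 401, 142] {'z': 0.0868, 'c': (0.4596, -0.4116), 'size': (41, 13), 'yaw': 1.8, 'n': 38}
side spool 0.66 [239, 284, 267, 312] {'z': 0.0545, 'c': (0.6875, 0.3424), 'size': (47, 45), 'yaw': -72.1, 'n': 284}
side wax_tin 0.91 [301, 145, 322, 167] {'z': 0.0503, 'c': (0.7113, -0.2779), 'size': (57, 53), 'yaw': -54.8, 'n': 138}
side wax_tin 0.48 [373, 125, 414, 156] {'z': 0.0611, 'c': (0.4615, -0.4022), 'size': (48, 29), 'yaw': 0.6, 'n': 68}
side weight 0.58 [332, 125, 348, 145] {'z': 0.0312, 'c': (0.6449, -0.4273), 'size': (92, 49), 'yaw': -74.4, 'n': 118}
side weight 0.44 [239, 282, 264, 313] {'z': 0.0545, 'c': (0.6873, 0.3422), 'size': (47, 46), 'yaw': -39.8, 'n': 280}
```

View pics/crop1.png

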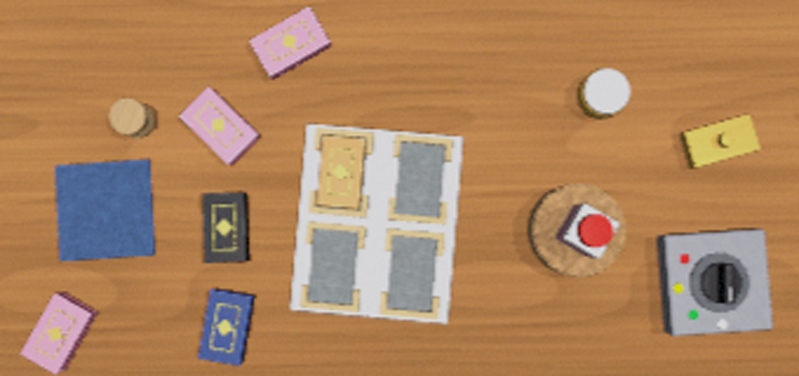

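Pink look-alikes confirmed pink, black book at crop (225,227), navy (226,327). The dial points to white (crop 723,324). Now closer wrist views of the jig and jar, plus IK checks for the horizontal jar grasp.

```bash
python3 - <<'E'
from h import *
print(r.get_state()["clock"])
r.reach([0.50,0.02,0.36],down(np.pi/2)); c=wrist()
print(np.round(c["mount"],3).tolist(), r.get_state()["clock"])
cv2.imwrite("pics/w1.png",c["frame"][:,:,::-1]); np.save("w1.npy",cloud(c)); P=cloud(c)
for t in ["jig","book_tan","book_black","book_blue"]:
    for d in r.cut_out(c,t)[:2]:
        if d["p"]>.3: print(t,round(d["p"],2),d["bbox"],topface(P,d["pixels"]))
r.reach([0.48,-0.22,0.40],down(np.pi/2)); c=wrist(); P=cloud(c)
cv2.imwrite("pics/w2.png",c["frame"][:,:,::-1])
for t in ["jar","stand","dial","controller"]:
    for d in r.cut_out(c,t)[:2]:
        if d["p"]>.3: print(t,round(d["p"],2),d["bbox"],topface(P,d["pixels"]))
near=np.hypot(P[...,0]-.53,P[...,1]+.238)<.08
print("body",topface(P,near,.138),"cork",topface(P,near,.06),"cap",topface(P,near,.165))
body=near&(P[...,2]>.07)&(P[...,2]<.144); print("bodyall",cv2.minAreaRect((P[body][:,:2]*1000).astype(np.float32)))
a=np.hstack([cv2.imread("pics/w1.png"),cv2.imread("pics/w2.png")]);cv2.imwrite("pics/w12.png",cv2.resize(a,(800,250)))
print(r.get_state()["clock"])
E
```

```text
1.6
[[0.001, -0.945, -0.326, 0.084], [1.0, 0.001, -0.0, -0.002], [0.0, -0.326, 0.945, -0.144], [0.0, 0.0, 0.0, 1.0]] 3.7917
jig 0.65 [237.0, 69.7, 406.6, 257.7] {'z': 0.0231, 'c': (0.5451, 0.0186), 'size': (239, 182), 'yaw': -5.8, 'n': 4237}
book_tan 0.75 [326.3, 189.0, 374.3, 259.6] {'z': 0.0414, 'c': (0.6116, 0.0641), 'size': (93, 56), 'yaw': -6.1, 'n': 2439}
book_black 0.94 [416.8, 221.8, 487.9, 288.6] {'z': 0.0315, 'c': (0.6762, 0.2255), 'size': (93, 56), 'yaw': 45.4, 'n': 2029}
book_black 0.68 [432.7, 134.6, 483.5, 203.7] {'z': 0.0313, 'c': (0.5415, 0.2186), 'size': (92, 57), 'yaw': 1.5, 'n': 2711}
book_blue 0.92 [435.8, 27.7, 508.3, 112.2] {'z': 0.0313, 'c': (0.4106, 0.2187), 'size': (92, 57), 'yaw': -10.6, 'n': 3602}
jar 0.74 [269.7, 153.6, 325.0, 219.7] {'z': 0.1662, 'c': (0.5298, -0.2421), 'size': (39, 38), 'yaw': 2.1, 'n': 942}
stand 0.89 [259.3, 129.0, 344.9, 216.4] {'z': 0.0613, 'c': (0.5293, -0.241), 'size': (116, 111), 'yaw': 79.9, 'n': 2964}
dial 0.79 [149.5, 104.1, 187.5, 146.1] {'z': 0.0898, 'c': (0.4614, -0.4197), 'size': (48, 14), 'yaw': -2.1, 'n': 454}
dial 0.33 [260.7, 129.8, 345.6, 214.3] {'z': 0.0613, 'c': (0.5285, -0.2409), 'size': (116, 109), 'yaw': 80.0, 'n': 2918}
controller 0.78 [115.6, 72.4, 230.5, 172.1] {'z': 0.0602, 'c': (0.4577, -0.4236), 'size': (62, 55), 'yaw': 21.1, 'n': 613}
body {'z': 0.1389, 'c': (0.5299, -0.2415), 'size': (50, 50), 'yaw': 59.0, 'n': 701} cork {'z': 0.0613, 'c': (0.5293, -0.2411), 'size': (118, 114), 'yaw': 82.3, 'n': 3099} cap {'z': 0.1662, 'c': (0.5297, -0.2418), 'size': (39, 39), 'yaw': 45.7, 'n': 963}
bodyall ((529.6820068359375, -241.5816650390625), (50.54226303100586, 50.21820068359375), 58.76247787475586)
5.2083
```

View pics/w12.png

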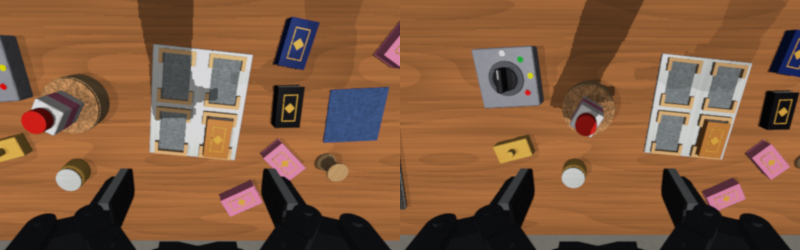

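Wrist view (left) shows the jig at (200,100), the right one the jar at (585,123) and dial at (503,77); positions agree with the top view within 2 mm. Jar centre is (0.530,-0.2405), with face normals at 59°/-31°, so approach along -31°. Checking IK.

```bash
cat >> h.py <<'E'
def horiz(az,s=1):
    "tool horizontal, pointing at azimuth az, closing line horizontal"
    z=np.array([np.cos(az),np.sin(az),0]); y=s*np.array([-np.sin(az),np.cos(az),0])
    return R.from_matrix(np.stack([np.cross(y,z),y,z],1)).as_rotvec()
JAR=np.array([.530,-.2405]); AZ=np.radians(-31.1); D=np.array([np.cos(AZ),np.sin(AZ)])
def jp(back,z): return [*(JAR+D*(.0187+.002-back)),z]
E
python3 - <<'E'
from h import *
for s in (1,-1):
  for b,z in((.14,.25),(.14,.116),(0,.116),(0,.25),(.1,.3)):
    q=r.inverse_kinematics(jp(b,z),horiz(AZ,s)); print(s,b,z,None if q is None else np.round(q,2))
print(np.round(r.get_state()["qpos"],2))
E
```

```text
1 0.14 0.25 None
1 0.14 0.116 None
1 0 0.116 None
1 0 0.25 None
1 0.1 0.3 None
-1 0.14 0.25 None
-1 0.14 0.116 None
-1 0 0.116 None
-1 0 0.25 None
-1 0.1 0.3 None
[-0.43  0.26  0.29  1.61  0.   -0.43]
```

```bash
cat >> h.py <<'E'
def tilt(az,t,s=1):
    "as horiz, but dipping by t below the horizontal"
    y=s*np.array([-np.sin(az),np.cos(az),0]); z=np.array([np.cos(az)*np.cos(t),np.sin(az)*np.cos(t),-np.sin(t)])
    return R.from_matrix(np.stack([np.cross(y,z),y,z],1)).as_rotvec()
E
python3 - <<'E'
from h import *
for t in (0,15,30,45,60,75,90):
  t_=np.radians(t); z=np.array([D[0]*np.cos(t_),D[1]*np.cos(t_),-np.sin(t_)])
  for s in (1,-1):
    p=np.array([*JAR,.116])+z*.02; q=r.inverse_kinematics(p,tilt(AZ,t_,s)); print("jar",t,s,None if q is None else np.round(q,2))
for t in (-30,-15,0,15,30):
  for rad in (.4,.5,.6,.7):
    for h in (.2,.3,.4,.5,.6):
      q=r.inverse_kinematics([rad*np.cos(-.43),rad*np.sin(-.43),h],tilt(-.43,np.radians(t),1))
      if q is not None: print(t,rad,h,np.round(q,2))
E
```

```text
jar 0 1 None
jar 0 -1 None
jar 15 1 None
jar 15 -1 None
jar 30 1 None
jar 30 -1 None
jar 45 1 [-0.36  0.23 -1.08 -0.51 -0.13  0.13]
jar 45 -1 [-0.36  0.23 -1.08 -0.51 -0.13 -3.01]
jar 60 1 [-0.39  0.2  -0.8   0.05 -0.08  0.14]
jar 60 -1 [-0.39  0.2  -0.8   0.05 -0.08 -3.01]
jar 75 1 [-0.41  0.29 -0.52  0.5  -0.03  0.13]
jar 75 -1 [-0.41  0.29 -0.52  0.5  -0.03 -3.01]
jar 90 1 [-0.43  0.44 -0.23  0.9   0.    0.12]
jar 90 -1 [-0.43  0.44 -0.23  0.9  -0.   -3.02]
-15 0.5 0.6 [-0.43 -0.4  -1.27 -1.13  0.    0.  ]
-15 0.6 0.6 [-0.43 -0.15 -1.15 -1.27  0.    0.  ]
-15 0.7 0.5 [-0.43  0.3  -1.15 -1.71  0.    0.  ]
-15 0.7 0.6 [-0.43  0.04 -0.99 -1.29  0.    0.  ]
0 0.4 0.5 [-0.43 -0.83 -1.25 -0.42  0.    0.  ]
0 0.5 0.5 [-0.43 -0.48 -1.24 -0.76  0.    0.  ]
0 0.5 0.6 [-0.43 -0.6  -0.98 -0.37  0.    0.  ]
0 0.6 0.5 [-0.43 -0.22 -1.14 -0.93  0.    0.  ]
0 0.6 0.6 [-0.43 -0.37 -0.91 -0.54  0.    0.  ]
0 0.7 0.4 [-0.43  0.24 -1.16 -1.4   0.    0.  ]
0 0.7 0.5 [-0.43 -0.01 -0.99 -0.97  0.    0.  ]
0 0.7 0.6 [-0.43 -0.16 -0.79 -0.63  0.    0.  ]
15 0.4 0.4 [-0.43 -0.79 -1.21 -0.16 -0.    0.  ]
15
[... 816 characters left out ...]
6 -0.    0.  ]
30 0.5 0.3 [-0.43 -0.36 -1.14 -0.26  0.    0.  ]
30 0.5 0.4 [-0.43 -0.47 -0.89  0.1   0.    0.  ]
30 0.5 0.5 [-0.43 -0.5  -0.64  0.38  0.    0.  ]
30 0.5 0.6 [-0.43 -0.48 -0.38  0.62  0.    0.  ]
30 0.6 0.2 [-0.43  0.12 -1.21 -0.81  0.    0.  ]
30 0.6 0.3 [-0.43 -0.13 -1.01 -0.36  0.    0.  ]
30 0.6 0.4 [-0.43 -0.26 -0.8  -0.02  0.    0.  ]
30 0.6 0.5 [-0.43 -0.31 -0.56  0.27  0.    0.  ]
30 0.6 0.6 [-0.43 -0.3  -0.3   0.52  0.    0.  ]
30 0.7 0.2 [-0.43  0.25 -1.   -0.73  0.    0.  ]
30 0.7 0.3 [-0.43  0.05 -0.84 -0.37  0.    0.  ]
30 0.7 0.4 [-0.43 -0.07 -0.65 -0.06  0.    0.  ]
30 0.7 0.5 [-0.43 -0.12 -0.43  0.21  0.    0.  ]
30 0.7 0.6 [-0.43 -0.13 -0.18  0.47  0.    0.  ]
```

```bash
python3 - <<'E'
from h import *
for a in (59,-121,-31):
 for t in (5,10,15,20,25,30,35,40):
  az=np.radians(a);t_=np.radians(t); z=np.array([np.cos(az)*np.cos(t_),np.sin(az)*np.cos(t_),-np.sin(t_)])
  for h in (.118,.30):
    o=[]
    for s in (1,-1):
      for back in (0,.1):
        q=r.inverse_kinematics(np.array([*JAR,h])+z*(.02-back),tilt(az,t_,s)); o.append("-" if q is None else str(np.round(q,2)))
    if set(o)!={"-"}: print(a,t,h,*o)
E
```

```text
59 5 0.118 [-0.92  1.09  0.02  1.84  1.18 -2.93] [-1.06  1.14  0.18  2.01  1.04 -2.99] [-0.92  1.09  0.02  1.84  1.18  0.21] [-1.06  1.14  0.18  2.01  1.04  0.15]
59 5 0.3 [-0.92  0.86  0.06  2.11  1.18 -2.93] - [-0.92  0.86  0.06  2.11  1.18  0.21] -
59 10 0.118 [-0.92  1.01 -0.02  1.67  1.16 -2.73] [-1.06  1.06  0.15  1.89  1.03 -2.84] [-0.92  1.01 -0.02  1.67  1.16  0.41] [-1.06  1.06  0.15  1.89  1.03  0.3 ]
59 10 0.3 [-0.92  0.79  0.06  1.96  1.16 -2.73] - [-0.92  0.79  0.06  1.96  1.16  0.41] -
59 15 0.118 [-0.91  0.93 -0.06  1.51  1.12 -2.55] [-1.05  0.98  0.11  1.77  1.01 -2.7 ] [-0.91  0.93 -0.06  1.51  1.12  0.59] [-1.05  0.98  0.11  1.77  1.01  0.44]
59 15 0.3 [-0.91  0.73  0.06  1.83  1.12 -2.55] [-1.05  0.8   0.25  2.08  1.01 -2.7 ] [-0.91  0.73  0.06  1.83  1.12  0.59] [-1.05  0.8   0.25  2.08  1.01  0.44]
59 20 0.118 [-0.9   0.86 -0.1   1.38  1.08 -2.4 ] [-1.03  0.9   0.08  1.66  0.98 -2.57] [-0.9   0.86 -0.1   1.38  1.08  0.74] [-1.03  0.9   0.08  1.66  0.98  0.57]
59 20 0.3 [-0.9   0.67  0.05  1.72  1.08 -2.4 ] [-1.03  0.74  0.25  2.    0.98 -2.57] [-0.9   0.67  0.05
[... 3613 characters left out ...]
 ] [-0.26 -0.37 -1.02 -0.1  -0.24  0.14] [-0.33 -0.11 -1.03 -0.39 -0.18 -3.04] [-0.26 -0.37 -1.02 -0.1  -0.24 -3.  ]
-31 35 0.118 [-0.34  0.36 -1.26 -1.   -0.16  0.11] - [-0.34  0.36 -1.26 -1.   -0.16 -3.03] -
-31 35 0.3 [-0.34 -0.12 -0.93 -0.19 -0.16  0.11] [-0.28 -0.36 -0.91  0.08 -0.21  0.15] [-0.34 -0.12 -0.93 -0.19 -0.16 -3.03] [-0.28 -0.36 -0.91  0.08 -0.21 -2.99]
-31 40 0.118 [-0.35  0.27 -1.17 -0.73 -0.14  0.12] [-0.3  -0.03 -1.2  -0.45 -0.18  0.16] [-0.35  0.27 -1.17 -0.73 -0.14 -3.02] [-0.3  -0.03 -1.2  -0.45 -0.18 -2.98]
-31 40 0.3 [-0.35 -0.12 -0.84 -0.02 -0.14  0.12] [-0.3  -0.33 -0.79  0.25 -0.18  0.16] [-0.35 -0.12 -0.84 -0.02 -0.14 -3.02] [-0.3  -0.33 -0.79  0.25 -0.18 -2.98]
```

Radial approach dipping 40°, then wrist up to a 35° upward pitch with j6 turned by π inverts the jar to about 175°. The space between base and jar is free.

```bash
python3 - <<'E'
from h import *
t=np.radians(40); z=np.array([D[0]*np.cos(t),D[1]*np.cos(t),-np.sin(t)]); o=tilt(AZ,t,1)
g=np.array([*JAR,.116])+z*.022; up=np.array([0,0,.14])
r.reach(g-z*.1+up,o); r.move_gripper(.085); r.move_l(g-z*.1,o); print(np.round(r.get_state()["qpos"],2))
print("hit",r.move_l(g,o,v=.08,guard=8))
r.move_gripper(0,squeeze=60); s=r.get_state(); print(s["finger_gap"],s["gripper_force"],s["contact_force"],s["clock"])
r.move_l(g+up,v=.12); q0=r.get_state()["qpos"].copy(); print(np.round(q0,2),r.get_state()["finger_gap"])
q1=q0.copy(); q1[1:4]=[-.15,-1.15,-1.60]; r.set_joints(q1)
q2=q1.copy(); q2[5]-=np.pi-.02; r.set_joints(q2); r.wait(.3)
c=r.capture("side"); cv2.imwrite("pics/flip.png",c["frame"][:,:,::-1]); r.wait(.8)
s=r.get_state(); print("flipped",s["finger_gap"],s["tcp_pos"],s["clock"],R.from_rotvec(s["ee_rot"]).as_matrix()[:,2])
r.set_joints(q1); r.set_joints(q0); print(r.get_state()["clock"],r.get_state()["finger_gap"])
E
```

```text
[-0.3  -0.02 -1.2  -0.47 -0.19  0.16]
hit False
0.04914093672765143 63.08651804924011 [-2.81780692  0.19435763  4.17437182] 9.6667
[-0.35 -0.05 -0.93 -0.17 -0.15  0.12] 0.04958191074991702
flipped 0.04928701874520421 [ 0.48725286 -0.22825776  0.73434494] 16.5 [ 0.71649974 -0.41782291  0.55861627]
20.8667 0.04949214319426585
```

View pics/flip.png

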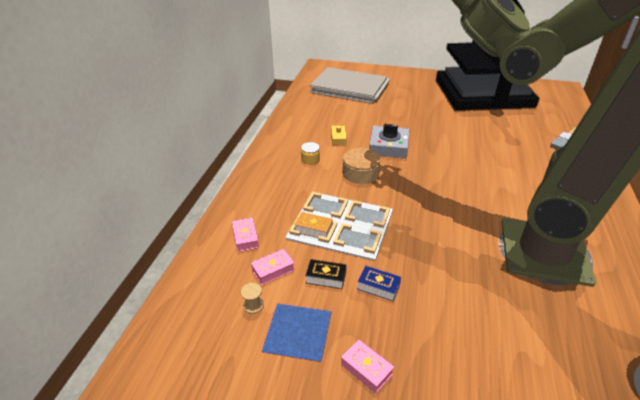

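The jar is out of the picture above (500,0) and the stand at (361,165) is empty; the tool pose gives about 174° of inversion. Now place it back.

```bash
python3 - <<'E'
from h import *
t=np.radians(40); z=np.array([D[0]*np.cos(t),D[1]*np.cos(t),-np.sin(t)]); o=tilt(AZ,t,1)
g=np.array([*JAR,.116])+z*.022
r.move_l(g+[0,0,.02],o,v=.15); print("touch",r.move_l(g-[0,0,.001],o,v=.03,guard=4),r.get_state()["tcp_pos"]-g,r.get_state()["contact_force"])
r.move_gripper(.085); r.wait(.3); r.move_l(g-z*.12,o,v=.15); r.wait(.2)
r.reach([.5,.02,.36],down(-np.pi/2)); c=wrist(); P=cloud(c)   # opposite yaw to w1: cancels the mount error
for th in ["jig","book_tan","book_black","book_blue"]:
    for d in r.cut_out(c,th)[:3]:
        if d["p"]>.3: print(th,round(d["p"],2),d["bbox"],topface(P,d["pixels"]))
cv2.imwrite("pics/w3.png",c["frame"][:,:,::-1])
c=r.capture("side"); P=cloud(c); n=np.hypot(P[...,0]-.53,P[...,1]+.24)<.06
print("cap",topface(P,n,.165),"body",topface(P,n,.138,.004)); print(r.get_state()["clock"],np.round(r.get_state()["qpos"],2))
c=r.capture("top");P=cloud(c);n=np.hypot(P[...,0]-.53,P[...,1]+.24)<.06;print("cap",topface(P,n,.165),"cork",topface(P,n,.06))
E
```

```text
touch True [-7.66066091e-05  1.06201100e-05  4.70189570e-04] [ 0.30523277 -0.74880644  2.44203077]
jig 0.77 [233.0, 0.1, 411.5, 201.0] {'z': 0.0231, 'c': (0.5448, 0.0178), 'size': (239, 182), 'yaw': -5.7, 'n': 5105}
book_tan 0.83 [254.6, 6.4, 307.7, 96.9] {'z': 0.0414, 'c': (0.6118, 0.0633), 'size': (92, 56), 'yaw': -5.9, 'n': 3877}
book_black 0.94 [130.8, 73.0, 193.3, 146.2] {'z': 0.0313, 'c': (0.5417, 0.2178), 'size': (92, 57), 'yaw': 2.2, 'n': 3247}
book_black 0.65 [114.1, 2.7, 192.6, 41.4] {'z': 0.0313, 'c': (0.6647, 0.213), 'size': (60, 56), 'yaw': 44.4, 'n': 1514}
book_blue 0.86 [152.9, 168.3, 202.9, 240.9] {'z': 0.0311, 'c': (0.4105, 0.2176), 'size': (93, 57), 'yaw': -10.5, 'n': 2496}
cap {'z': 0.1651, 'c': (0.5314, -0.2369), 'size': (38, 36), 'yaw': -81.8, 'n': 89} body {'z': 0.1383, 'c': (0.5288, -0.2376), 'size': (53, 51), 'yaw': 56.6, 'n': 94}
27.375 [ 0.04  0.2   0.11  1.48  0.   -3.1 ]
cap {'z': 0.1653, 'c': (0.5304, -0.2395), 'size': (39, 36), 'yaw': 89.1, 'n': 163} cork {'z': 0.0602, 'c': (0.5304, -0.2389), 'size': (116, 115), 'yaw': 13.2, 'n': 783}
```

View pics/w3.png

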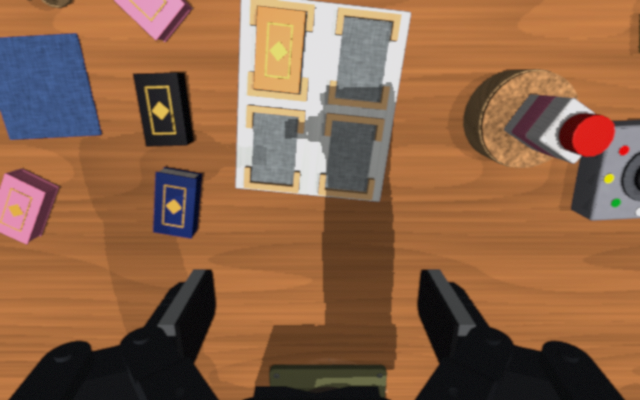

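The jar stands upright and centred (cap at (587,135) over the stand). The wall-grid outline measures 239×182, as it should (238×182), so the pockets are known to about 1 mm. Next: tan to the mat, then re-look.

```bash
cat >> h.py <<'E'
JIG=np.array([.545,.0180]); JY=np.radians(-5.75)
def pocket(i):
    a=np.array([(-1,1),(-1,-1),(1,1),(1,-1)][i])*[.0625,.0525]
    return JIG+R.from_euler("z",JY).as_matrix()[:2,:2]@a
def ori(p,yaw):
    "downward orientation for a book of this yaw (long side), wrist turn of least j6"
    best=None
    for k in(0,1):
        o=down(yaw+np.pi/2+k*np.pi); q=r.inverse_kinematics(p,o)
        if q is not None and (best is None or abs(q[5])<best[0]): best=(abs(q[5]),o)
    return best[1]
def pick(xy,yaw,floor):
    p=np.array([*xy,floor+.006]); o=ori(p+[0,0,.12],yaw)
    r.move_gripper(.085); r.reach(p+[0,0,.12],o); 
    if r.move_l(p,o,v=.12,guard=10): print("hit on the way down",r.get_state()["tcp_pos"])
    r.move_gripper(0,squeeze=40); s=r.get_state(); print("gap",s["finger_gap"],s["gripper_force"])
    r.move_l(p+[0,0,.12],v=.15)
def place(xy,yaw,floor):
    p=np.array([*xy,floor+.006]); o=ori(p+[0,0,.12],yaw)
    r.reach(p+[0,0,.12],o); r.move_l(p+[0,0,.018],o,v=.15)
    hit=r.move_l(p-[0,0,.001],o,v=.03,guard=5); s=r.get_state(); print("touch",hit,"dz",s["tcp_pos"][2]-p[2],s["contact_force"].round(1),s["wrist_torque"].round(2),s["finger_gap"])
    return hit,s["tcp_pos"][2]-p[2]
def release():
    r.move_gripper(.085); p=r.get_state()["tcp_pos"]; r.move_l(p+[0,0,.12],v=.15)
E
python3 - <<'E'
from h import *
for i in range(4): print(pocket(i).round(4))
pick((.6118,.0638),np.radians(-5.9),.010)
place((.567,.3845),0,.004); release()
r.reach([.50,.18,.36],down(np.pi/2)); c=wrist(); P=cloud(c)
cv2.imwrite("pics/w4.png",c["frame"][:,:,::-1])
for t in ["mat","jig","book_tan","book_black","book_blue"]:
    for d in r.cut_out(c,t)[:3]:
        if d["p"]>.3: print(t,round(d["p"],2),d["bbox"],topface(P,d["pixels"]))
print(r.get_state()["clock"])
E
```

```text
[0.4881 0.0765]
[ 0.4776 -0.028 ]
[0.6124 0.064 ]
[ 0.6019 -0.0405]
gap 0.05545458629282793 44.0064936876297
touch True dz 0.0010352323947980472 [-0.7  0.6  3.9] [ 0.04 -0.05  0.01] 0.05474025891689396
mat 0.67 [414.7, 138.5, 505.7, 230.1] {'z': 0.0052, 'c': (0.5687, 0.3855), 'size': (133, 133), 'yaw': -86.9, 'n': 4479}
jig 0.95 [121.1, 69.7, 287.0, 257.3] {'z': 0.0231, 'c': (0.5454, 0.0183), 'size': (239, 183), 'yaw': -5.7, 'n': 4857}
book_tan 0.75 [439.1, 155.8, 493.5, 228.3] {'z': 0.0354, 'c': (0.5658, 0.383), 'size': (93, 57), 'yaw': -0.2, 'n': 2709}
book_black 0.75 [254.2, 289.7, 317.3, 348.7] {'z': 0.0317, 'c': (0.7862, 0.1304), 'size': (93, 58), 'yaw': -61.4, 'n': 1802}
book_black 0.7 [311.1, 224.1, 382.0, 293.4] {'z': 0.0316, 'c': (0.6762, 0.2256), 'size': (92, 57), 'yaw': 45.0, 'n': 2089}
book_black 0.63 [481.9, 16.7, 571.1, 111.0] {'z': 0.0312, 'c': (0.4053, 0.4411), 'size': (92, 57), 'yaw': -30.0, 'n': 3593}
book_blue 0.8 [317.7, 29.0, 381.3, 112.7] {'z': 0.0314, 'c': (0.4108, 0.2188), 'size': (92, 56), 'yaw': -10.6, 'n': 3516}
book_blue 0.66 [406.5, 245.5, 447.5, 288.3] {'z': 0.055, 'c': (0.6797, 0.335), 'size': (47, 30), 'yaw': -58.3, 'n': 288}
38.3917
```

View pics/w4.png

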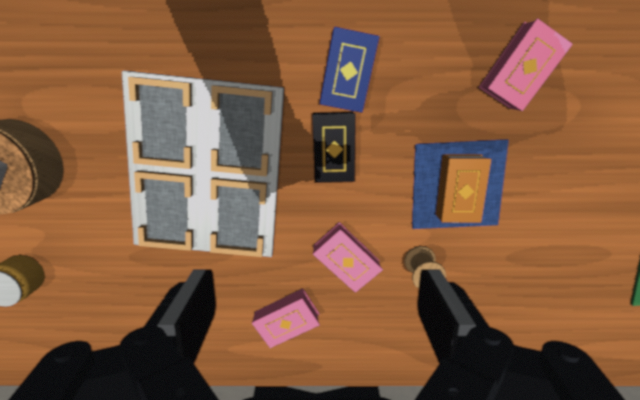

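The tan book lies on the mat at (466,190), 3 mm off centre, jig empty. Black (334,147) and navy (349,70) are unmoved. Navy goes to pocket0.

```bash
python3 - <<'E'
from h import *
pick((.4107,.2184),np.radians(-10.6),0)
h,dz=place(pocket(0),JY,.010)
if dz<.004: release()
print(r.get_state()["clock"])
if dz<.004:
    r.reach([.48,.14,.36],down(np.pi/2)); c=wrist(); P=cloud(c); cv2.imwrite("pics/w5.png",c["frame"][:,:,::-1]); print("jig frame dz",topface(P,np.hypot(*(P[...,:2]-pocket(0)).transpose(2,0,1))<.06,.041), pocket(0))
    for t in ["book_black","book_blue"]:
      for d in r.cut_out(c,t)[:4]:
        if d["p"]>.3: print(t,round(d["p"],2),d["bbox"],topface(P,d["pixels"]))
    m=np.hypot(P[...,0]-.542,P[...,1]-.2185)<.058; print("black",topface(P,m,.031))
E
```

```text
gap 0.055264716373551515 42.577478885650635
touch True dz 0.0008532150304107443 [ 0.6 -0.4  5. ] [0.07 0.04 0.03] 0.05510164215396786
45.5333
jig frame dz {'z': 0.0414, 'c': (0.4872, 0.0752), 'size': (92, 56), 'yaw': -5.7, 'n': 3024} [0.48807434 0.0764976 ]
book_black 0.9 [507.6, 39.3, 603.4, 124.0] {'z': 0.0312, 'c': (0.4052, 0.4414), 'size': (92, 58), 'yaw': -30.0, 'n': 3485}
book_black 0.84 [340.5, 129.3, 387.1, 193.7] {'z': 0.0314, 'c': (0.5085, 0.2027), 'size': (92, 56), 'yaw': 1.4, 'n': 2782}
book_black 0.75 [279.3, 301.5, 340.8, 355.1] {'z': 0.0316, 'c': (0.786, 0.1305), 'size': (93, 57), 'yaw': -60.8, 'n': 1729}
book_black 0.65 [339.3, 237.5, 409.7, 303.0] {'z': 0.0315, 'c': (0.6765, 0.2257), 'size': (93, 56), 'yaw': 44.8, 'n': 2030}
book_blue 0.76 [243.5, 112.7, 294.5, 186.0] {'z': 0.0414, 'c': (0.4871, 0.0753), 'size': (92, 56), 'yaw': -5.8, 'n': 2970}
book_blue 0.67 [14.6, 266.6, 71.2, 317.3] {'z': 0.0515, 'c': (0.7105, -0.2811), 'size': (59, 57), 'yaw': -38.4, 'n': 1102}
black {'z': 0.0315, 'c': (0.5199, 0.2031), 'size': (70, 56), 'yaw': 1.4, 'n': 1912}
```

Navy is seated (top at 41 mm, 1.5 mm off centre). The black book was knocked to (0.5085,0.2027); I'll re-measure right before picking it up for pocket2.

```bash
python3 - <<'E'
from h import *
c=wrist(); P=cloud(c); m=np.hypot(P[...,0]-.5085,P[...,1]-.2027)<.065; f=topface(P,m,.031); print(f, "mean RGB",c["frame"][m&(P[...,2]>.025)].mean(0))
assert f["size"][0]<96
pick((f["c"][0],f["c"][1]-.0003),np.radians(f["yaw"]),0)
h,dz=place(pocket(2),JY,.010)
if dz<.004: release()
print(r.get_state()["clock"])
if dz<.004:
    r.reach([.50,.06,.36],down(-np.pi/2)); c=wrist(); P=cloud(c); cv2.imwrite("pics/w6.png",c["frame"][:,:,::-1])
    for i in (0,2): print(pocket(i),topface(P,np.hypot(*(P[...,:2]-pocket(i)).transpose(2,0,1))<.06,.041))
    for t in ["jig","mat","book_tan"]:
        for d in r.cut_out(c,t)[:1]: print(t,d["p"],topface(P,d["pixels"]))
E
```

```text
{'z': 0.0314, 'c': (0.5084, 0.2026), 'size': (92, 56), 'yaw': 1.5, 'n': 2802} mean RGB [27.8153102  25.88463605 23.93497343]
gap 0.055424540176859875 43.75404953956604
touch True dz 0.0009296126251926301 [-0.3 -1.1  4.5] [0.03 0.02 0.02] 0.05502982283393824
53.8083
[0.48807434 0.0764976 ] {'z': 0.0412, 'c': (0.4869, 0.0744), 'size': (92, 56), 'yaw': -5.8, 'n': 2961}
[0.61244541 0.06397409] {'z': 0.0413, 'c': (0.6117, 0.0619), 'size': (92, 56), 'yaw': -5.7, 'n': 3875}
jig 0.92 {'z': 0.0231, 'c': (0.5446, 0.0176), 'size': (239, 182), 'yaw': -5.8, 'n': 4926}
mat 0.61 {'z': 0.005, 'c': (0.5667, 0.385), 'size': (134, 132), 'yaw': -87.2, 'n': 5578}
book_tan 0.66 {'z': 0.0352, 'c': (0.5656, 0.3818), 'size': (90, 59), 'yaw': -0.0, 'n': 3538}
```

View pics/w6.png

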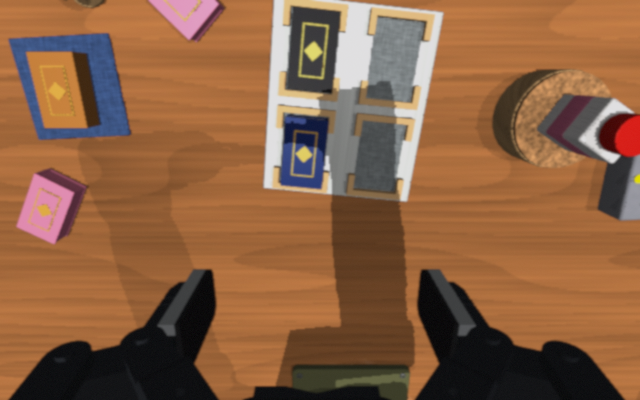

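Black (313,50) and navy (304,152) are seated, tan on the mat, jar upright. Now look at the dial closely.

```bash
python3 - <<'E'
from h import *
out=[]
for y in (np.pi/2,-np.pi/2):
    x=.42 if y>0 else .44
    r.reach([x,-.40,.33],down(y)); c=wrist(); P=cloud(c)
    n=np.hypot(P[...,0]-.4614,P[...,1]+.4195)<.04; print("bar",topface(P,n,.089))
    b=np.maximum(abs(P[...,0]-.4614),abs(P[...,1]+.4195))<.1; print("box",topface(P,b,.046,.004))
    hsv=cv2.cvtColor(c["frame"],cv2.COLOR_RGB2HSV); rad=np.hypot(P[...,0]-.4614,P[...,1]+.4195); ring=(abs(rad-.053)<.012)&(abs(P[...,2]-.046)<.006)
    for nm,m in dict(green=(hsv[...,0]>45)&(hsv[...,0]<85)&(hsv[...,1]>130),yellow=(hsv[...,0]>22)&(hsv[...,0]<35)&(hsv[...,1]>130),red=((hsv[...,0]<8)|(hsv[...,0]>172))&(hsv[...,1]>130)).items():
        k=P[m&ring]; print(nm,len(k),np.median(k,0).round(4) if len(k) else "")
    out.append(c["frame"])
cv2.imwrite("pics/dial.png",cv2.resize(np.hstack(out),(800,250))[:,:,::-1])
for a in (0,.5,1,1.5):
    print(a,[None if (q:=r.inverse_kinematics([.4612,-.4195,.066],down(np.radians(87)-a+k*np.pi))) is None else np.round(q,2).tolist() for k in(0,1)])
E
```

```text
bar {'z': 0.09, 'c': (0.4616, -0.4196), 'size': (49, 13), 'yaw': -1.1, 'n': 509}
box {'z': 0.0462, 'c': (0.4615, -0.4201), 'size': (130, 130), 'yaw': -86.8, 'n': 7522}
green 70 [ 0.4209 -0.3869  0.0469]
yellow 78 [ 0.4557 -0.368   0.0469]
red 71 [ 0.4928 -0.3773  0.047 ]
bar {'z': 0.0898, 'c': (0.4619, -0.4208), 'size': (50, 14), 'yaw': -1.5, 'n': 597}
box {'z': 0.0461, 'c': (0.462, -0.4209), 'size': (130, 130), 'yaw': 3.2, 'n': 8653}
green 69 [ 0.421  -0.3869  0.0471]
yellow 81 [ 0.4551 -0.3681  0.0468]
red 85 [ 0.4929 -0.3773  0.0468]
0 [[-0.74, 0.53, -0.16, 0.88, -0.0, -0.69], [-0.74, 0.53, -0.16, 0.88, 0.0, 2.46]]
0.5 [[-0.74, 0.53, -0.16, 0.88, 0.0, -0.19], [-0.74, 0.53, -0.16, 0.88, 0.0, 2.96]]
1 [[-0.74, 0.53, -0.16, 0.88, 0.0, 0.31], [-0.74, 0.53, -0.16, 0.88, 0.0, -2.83]]
1.5 [[-0.74, 0.53, -0.16, 0.88, 0.0, 0.81], [-0.74, 0.53, -0.16, 0.88, 0.0, -2.33]]
```

View pics/dial.png

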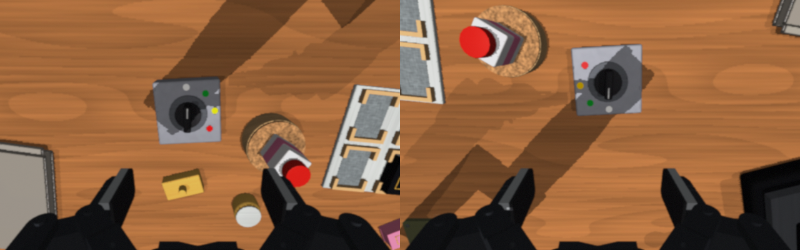

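Box yaw 3.2°, bar at -1.3°, its pointer at the white-dot end. The yellow dot needs a 1.42 rad clockwise turn.

```bash
python3 - <<'E'
from h import *
p=np.array([.4617,-.4202,.066]); o=down(np.radians(-1.3+90))
r.move_gripper(.045); r.reach(p+[0,0,.09],o); print("hit",r.move_l(p,o,v=.08,guard=8))
r.move_gripper(0,squeeze=30); s=r.get_state(); print("gap",s["finger_gap"],np.round(s["qpos"],2))
q=s["qpos"].copy()
for k in range(3): q[5]+=1.42/3; r.set_joints(q)
s=r.get_state(); print("turned",s["finger_gap"],s["wrist_torque"].round(2),s["contact_force"].round(1))
r.wait(.3); r.move_gripper(.045); r.move_l(p+[0,0,.12],v=.12)
r.reach([.42,-.40,.33],down(np.pi/2)); c=wrist(); P=cloud(c)
print("bar",topface(P,np.hypot(P[...,0]-.4617,P[...,1]+.4202)<.04,.089),"jar cap",topface(P,np.hypot(P[...,0]-.53,P[...,1]+.24)<.06,.165))
a=c["frame"][100:220,200:420,::-1]; 
r.reach([.40,0,.42],down(np.pi/2)); c=r.capture("top"); P=cloud(c)
for i in (0,2): print(pocket(i),topface(P,np.hypot(*(P[...,:2]-pocket(i)).transpose(2,0,1))<.06,.041))
cv2.imwrite("pics/end.png",np.vstack([cv2.resize(a,(640,349))[:200*0+300],cv2.resize(c["frame"][110:270,160:500,::-1],(640,300))]))
print(r.get_state()["clock"])
E
```

```text
hit False
gap 0.013675886267083015 [-0.74  0.53 -0.16  0.88  0.   -0.72]
turned 0.013332799531043322 [-0.29  0.57 -0.01] [-1.9 -0.9  1.5]
bar {'z': 0.0898, 'c': (0.462, -0.4202), 'size': (49, 15), 'yaw': -83.1, 'n': 550} jar cap {'z': 0.1661, 'c': (0.5297, -0.2423), 'size': (39, 39), 'yaw': 2.5, 'n': 1245}
[0.48807434 0.0764976 ] {'z': 0.0405, 'c': (0.4866, 0.0777), 'size': (92, 56), 'yaw': -5.6, 'n': 536}
[0.61244541 0.06397409] {'z': 0.0408, 'c': (0.6114, 0.0651), 'size': (92, 56), 'yaw': -5.7, 'n': 529}
72.5583
```

View pics/end.png

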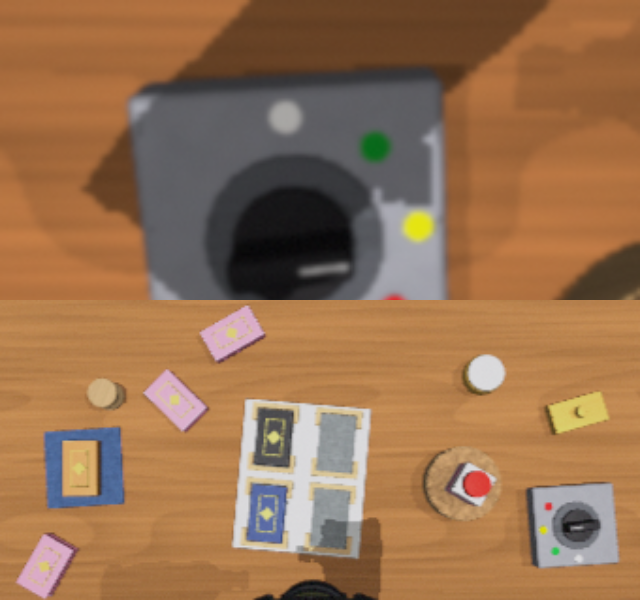

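The pointer (323,270) lies along the direction to yellow (bar at -83.1°, yellow at 97°), both books are seated, tan is on the mat and the jar is on its stand. Handing in.

```bash
python3 -c "
from cell import r
print(r.job_done())"
```

```text
the job is handed in; nothing more can be done
None
```

I finished the job and handed it in; the hand-in call didn't report a verdict. The jar was inverted (about 174° by tool pose, as it was out of camera view) and is back upright on its stand. The tan book is on the mat, navy and black (the only two job books present) are seated in the left pockets, and the dial is at yellow.

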